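# Shoot the carriage lock bolt on a torque-wrench loader

## Robot

A 7-joint arm with a two-finger parallel gripper is mounted at the origin on the work surface. World frame = base frame: x ahead of the robot, y to its left, z up, the work surface at z = 0. Lengths are in m, angles in rad, forces in N, time in s.
With the tool pointing down it reaches from about 0.425 to 0.875 m from the base axis. Payload 4.7 kg.
Tool frame: the origin (TCP) lies at the very end of the fingers, on their centre line; the grasp point (between the pads) lies 19 mm behind it; z points along the fingers, y is the line along which they close (so a half turn about z gives the same grasp; the last joint's range is limited). The gripper opens to 87 mm and grips with 3 to 60 N. Pads are 19 mm wide; open, the fingers measure 117 mm over their backs; the gripper's body (75 mm by 190 mm) begins 51 mm behind the grasp point.
Start: joints at [-1.245, 0.321, -0.07, 1.45, 0.023, 1.371, -0.057], TCP at [0.199, 0.619, 0.223] pointing down, gripper open.
Joint ranges: [-2.86, 2.86], [-0.3, 2.09], [-1.38, 1.24], [0.06, 2.45], [-1.56, 4.7], [0.09, 2.05], [-2.69, 2.69]. Speed limits (rad/s): [2.57, 2.57, 3.14, 3.14, 3.14, 3.14, 3.14].

## Interface

Orientations are given as a rotation vector (axis times angle).
In Python, from bench import ctrl, get_image, job gives the robot as it stands.
- The arm moves only by the shell command python3 -m crank 'ROWS' [FORCE]. ROWS is JSON, a list that holds one entry, the list of rows, each a list of 5 numbers: the shift along the tool's x, y, z in mm, then the turn about the tool's z in rad, then the closure, from -1 (fully open) to 1 (shut), so that 0 is half open. A call has 1 to 10 rows; each row shifts and turns the commanded pose from where the row before left it, along the tool's axes as they then stand; what a row does not reach is not made up. A row lasts 1/12 s, in which the tool goes at most 41.7 mm and 7.16 degrees, less where a joint would pass 70% of its speed; a pose out of reach is approached as far as the arm can. A call with a gripper value outside its range is refused whole. The fingers move at their own pace and stop on an object; FORCE is the grip in N (left out, the last holds). Time passes only in rows, so rows that do not move let the fingers close. It gives the time, the measured TCP pose, the force, the opening and the grip force at its end, in the units of the state.
- ctrl.get_state(): the state, without advancing time (a new reading comes with each control period).
- get_image(name): name is "side" or "top"; returns a dict with "pixels" (480x640x3 uint8, red, green, blue), "fx", "fy", "cx", "cy" (pixels), "T" (4x4, takes a point from camera to world coordinates). Camera axes: x right, y down, z forward; pixel columns grow to the right and rows downward; lengths in m; the calibration is good to about 2 mm. A picture is of the moment at which its call begins. There is no depth.
- job.close_job(): hands the job in; it is judged then, once.
The state is a dict: "time": time; "joint_positions": joint angles; "qd": joint speeds; "joint_torque": joint torques, N m; "position": TCP position; "tool_rot": TCP orientation; "ft_force": force on the tool from outside, world axes, zero at the start; "torque": the same for the moment, N m; "grip_width": opening from 0.0 (shut) to 1.0 (fully open); "grip_force": force on a finger pad.
Only numpy, scipy, OpenCV 4.12 (cv2) and the standard library are available. Lean on these libraries where they do the work, as an engineer would, in place of code of your own. Each camera call takes 0.05 s, during which the arm holds its last target. There are 200 camera calls.

## Task

Lock the reaction carriage of the torque-wrench loader to its index block: hold the red spring safety catch down with one fingertip and, keeping it down, push the bolt by its yellow knob with the other fingertip until the bolt is fully home through the keeper. Then let the catch spring back up so that it locks the bolt, and take the hand away; pick nothing up, and leave the loose sockets, tools and parts where they are.

Things in the scene. Friction and masses are not known exactly. Their poses are not given: they have to be found in the camera images.
- carriage: Reaction carriage: aluminium top plate 104 x 210 mm on a steel beam, with bolt and catch on it and a black index block at its +y end. Fixed. Origin on the plate's top face, 124 mm above the bench, in line with the beam; z up; +y (along the beam) is the way the bolt slides home. In this frame, mm: plate x -52..52, y -135..75; reaction post x -36..24, y -132..-90, 75 tall.
- bolt: The lock bolt; origin at the centre of its upright yellow knob, a cylinder 20 mm across, 32 mm tall; axes as the carriage's. Carriage frame, mm: x=-16, z 26..58 (centre 42), y=0 drawn, 28 home. Push it on its -y side. It stands on a steel rod along y, top at z=21, that runs in two guides (x -31..-1; y -43..-31 and y 54..66; tops at z=24): fingertips there must stay above z=25.
- bolt_travel (a joint): Slide of the bolt, m: 0 fully drawn (it starts within 1.5 mm of that), 0.028 fully home. About 2 N of friction, no spring: it stays where it is left. While the catch is up its steel tooth stops the bolt after 2 mm; with the catch at least 5 mm down the bolt is free.
- catch: Red ribbed thumb button of the spring safety catch, a flat top 20 mm (carriage x) by 62 mm (carriage y) beside the bolt; origin at the centre of its top face, axes as the carriage's. Carriage frame, mm: x=19 (35 to the +x side of the rod), y=-7 (top spans y -38..24), top at z=36 up, z=28 fully down. It goes straight down wherever it is pressed; 2.5 N to start, 6 N fully down.
- catch_travel (a joint): Travel of the safety catch, m: 0 up (at rest), 0.008 fully down. Let go with the bolt home (past 26 mm) it springs up behind the bolt's lug and locks it; let go sooner it stays caught under the lug, about 5 mm down.
- housing_rim (a point): Middle of the black housing round the red button, at the height of its rim (carriage frame, mm: x=19, y=-7, z=25; the housing spans x 4..34, y -42..28). Fixed.
- keeper (a point): Middle of the steel keeper loop on the index block that the bolt's tip enters (carriage frame, mm: x=-16, y=92, z=15; the loop spans y 84..100 and is 28 high). Fixed.
- torque_wrench_center (a point): Chrome torque wrench with black grip, 385 mm long, 28 mm high, lying loose on the bench; point at its middle. Leave alone.
- small_socket_center (a point): Chrome socket 24 mm across, 36 mm tall, standing loose on the carriage's plate near the post; its centre. Leave alone.
- big_socket_center (a point): Chrome socket 38 mm across, 46 mm tall, standing loose on the bench; its centre. Leave alone.
- adapter_center (a point): Steel square drive adapter 34 x 34 x 52 mm standing loose on the bench; its centre. Leave alone.
- transducer_center (a point): Spare aluminium torque transducer with a blue band, 60 mm across, 58 mm tall, standing loose on the bench; point 21 mm above its underside. Leave alone.
- screwdriver_center (a point): Screwdriver 180 mm long lying loose on the bench; point at its middle. Leave alone.
- spanner_center (a point): Steel spanner 170 mm long lying loose on the bench; point at its middle. Leave alone.

How it is judged:
By the outcome, as a careful person would: the job done as asked, in the order asked, and still so for the second after the job is handed in, with the robot touching nothing.
It also fails if it takes over 32 s, if anything falls off the work surface, if the arm or the gripper's body presses on something with over 40 N, if the wrist force passes 120 N, or if a joint passes its speed limit or range.

## Working session

There is one attempt and no reset: what is moved stays moved. The work goes in short steps, Python scripts to look and compute and a shell command to move; the robot and the scene stay as the last step left them, time stands still between calls to the robot, and variables do not carry over. Pictures are saved under pics/ and viewed, at most 10 in all, crops included, and the job is handed in when it is done.

```bash
mkdir -p pics
python3 - <<'E'
from bench import ctrl,get_image
import cv2,numpy as np
for n in("top","side"):
    d=get_image(n);cv2.imwrite(f"pics/{n}0.png",d["pixels"][:,:,::-1]);np.savez(f"{n}0.npz",**d)
    print(n,d["fx"],d["cx"],d["cy"],np.round(d["T"],3).tolist())
s=ctrl.get_state();print({k:np.round(v,3).tolist() for k,v in s.items()})
E
```

```text
top 450.4471377198486 318.7603522281319 237.40365717862022 [[0.043, -0.978, 0.206, 0.443], [-0.999, -0.041, 0.013, 0.035], [-0.004, -0.206, -0.978, 0.84], [0.0, 0.0, 0.0, 1.0]]
side 592.2532623552596 314.34002378151973 233.70781429612614 [[0.727, -0.372, 0.577, -0.15], [-0.686, -0.421, 0.593, -0.718], [0.023, -0.827, -0.561, 0.865], [0.0, 0.0, 0.0, 1.0]]
{'time': 0.1, 'joint_positions': [-1.245, 0.322, -0.07, 1.452, 0.023, 1.371, -0.057], 'qd': [0.001, -0.001, -0.0, -0.003, 0.001, 0.001, 0.001], 'joint_torque': [-0.0, -49.257, -0.406, -31.34, -0.064, 0.039, 0.0], 'position': [0.199, 0.618, 0.222], 'tool_rot': [-0.488, -3.103, 0.003], 'ft_force': [-0.883, 0.105, 0.265], 'torque': [-0.069, 0.043, -0.011], 'grip_force': 0.0, 'grip_width': 0.998}
```

View pics/top0.png

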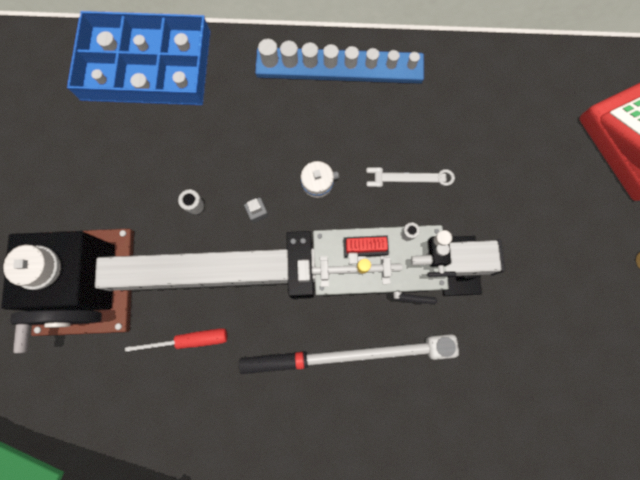

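View pics/side0.png

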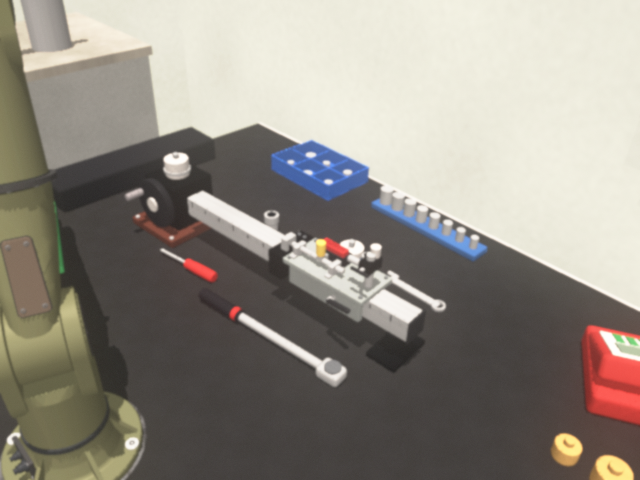

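The top view shows the red button at about (367,245), the yellow knob at (364,265), the index block at (300,264) and the plate spanning (313–447, 228–293). Carriage +y points image left, which is world +y. The side view shows the knob at (321,247) and the button at (337,247). Next I'll measure them.

```bash
cat > h.py <<'E'
import numpy as np,cv2
def ray(d,u,v):
    T=d["T"];return T[:3,3],T[:3,:3]@np.array([(u-d["cx"])/d["fx"],(v-d["cy"])/d["fy"],1])
def plane(d,u,v,z):
    o,r=ray(d,u,v);return o+r*(z-o[2])/r[2]
def mask(d,col,box):
    h=cv2.cvtColor(d["pixels"],cv2.COLOR_RGB2HSV);H,S,V=[h[:,:,i].astype(int) for i in range(3)]
    m=(S>140)&(V>90)&(((H<8)|(H>172)) if col=="r" else ((H>18)&(H<36)))
    o=np.zeros(m.shape,np.uint8);a,b,c,e=box;o[c:e,a:b]=m[c:e,a:b]
    n,l,st,ce=cv2.connectedComponentsWithStats(o);k=1+np.argmax(st[1:,4]);return (l==k).astype(np.uint8),st[k],ce[k]
def meet(a,b):
    (o,r),(p,s)=a,b;t=np.linalg.lstsq(np.c_[r,-s],p-o,rcond=None)[0];x,y=o+r*t[0],p+s*t[1];return (x+y)/2,np.linalg.norm(x-y)
E
python3 - <<'E'
from h import *
t=dict(np.load("top0.npz"));s=dict(np.load("side0.npz"))
B=(330,410,220,290);C=(300,360,225,265)
m,st,c=mask(t,"r",B);print("red",st,c,plane(t,*c,.160))
q=cv2.boxPoints(cv2.minAreaRect(cv2.findNonZero(m)));W=np.array([plane(t,*p,.160)[:2] for p in q]);print(W.round(4).tolist(),[np.linalg.norm(W[i]-W[i-1]).round(4) for i in range(4)],[np.degrees(np.arctan2(*(W[i]-W[i-1])[::-1])).round(1) for i in range(4)])
m,sy,cy=mask(t,"y",B);print("yel",sy,cy,plane(t,*cy,.175))
m2,s2,c2=mask(s,"y",C);print("side y",s2,c2);m3,s3,c3=mask(s,"r",C);print("side r",s3,c3)
print("knob",meet(ray(t,*cy),ray(s,*c2)),"catch",meet(ray(t,*c),ray(s,*c3)))
# beam edges for yaw: bright/dark columns left of block
g=cv2.cvtColor(t["pixels"],cv2.COLOR_RGB2GRAY).astype(int)
for u in (130,200,270,470):
    col=np.diff(g[235:305,u]);print(u,235+col.argmax(),235+col.argmin(),end='; ')
E
```

```text
red [346 237  42  16 585] [366.22905983 244.2991453 ] [ 0.57787143 -0.02905709  0.16      ]
[[0.5862, 0.0031], [0.5918, -0.06], [0.5692, -0.0613], [0.5637, 0.0014]] [np.float64(0.0226), np.float64(0.0634), np.float64(0.0227), np.float64(0.0629)] [np.float64(4.3), np.float64(-84.9), np.float64(-176.8), np.float64(95.1)]
yel [359 269   6   4   9] [361.11111111 270.66666667] [ 0.53470497 -0.02090887  0.175     ]
side y [318 245   7  11  62] [320.85483871 249.87096774]
side r [324 238  24  19 219] [335.31050228 247.65753425]
knob (array([ 0.53958806, -0.02442421,  0.16160951]), np.float64(0.007611110773846893)) catch (array([ 0.58014988, -0.03031738,  0.15164648]), np.float64(0.0015157767448202555))
130 255 285; 200 252 282; 270 249 279; 470 240 271;
```

Run:
```python
from h import *
t=dict(np.load("top0.npz"));s=dict(np.load("side0.npz"))
print("machine top",meet(ray(t,22,264),ray(s,176,156)))
print("knob top",plane(t,364,265,.182),meet(ray(t,364,265),ray(s,321,242)))
```

```text
machine top (array([0.52190315, 0.47442351, 0.18989272]), np.float64(0.0015029595471565901))
knob top [ 0.54230997 -0.02436611  0.182     ] (array([ 0.54307985, -0.02491959,  0.18038717]), np.float64(0.001309773701378539))
```

```bash
python3 -m crank '[[[0,0,-35,0,-1],[0,0,-35,0,-1],[0,0,-35,0,-1],[0,-20,-25,0,-1],[0,-30,0,0,-1],[0,-30,0,0,-1]]]'
```

```text
time: 0.6
position: [0.1748, 0.5426, 0.3538]
tool_rot: [0.488, 3.103, 0.004]
ft_force: [-0.2, 0.5, -0.0]
grip_width: 0.997
grip_force: 0.0
```

The machine top is at 0.19 m, and the tool at 0.354 m clears it. The knob agrees with the position predicted from the catch. Now I'll swing around the base.

```bash
python3 -m crank '[[[-38,0,0,0.059,-0.5],[-38,0,0,0.059,-0.5],[-38,0,0,0.059,-0.5],[-38,0,0,0.059,-0.5],[-38,0,0,0.059,-0.5],[-38,0,0,0.059,-0.5],[-38,0,0,0.059,-0.5],[-38,0,0,0.059,-0.5],[-38,0,0,0.059,-0.5],[-38,0,0,0.059,0]]]' && python3 -m crank '[[[-38,0,0,0.059,0.2],[-38,0,0,0.059,0.5],[-38,0,0,0.059,0.5],[-38,0,0,0.059,0.5],[-38,0,0,0.059,0.5],[-38,0,0,0.059,0.5],[-38,0,0,0.059,0.5],[-38,0,0,0.059,0.5],[-38,0,0,0.059,0.5],[-30,0,0,0.059,0.5]]]'
cat >> h.py <<'E'
def go(x,y):
    from bench import ctrl
    from scipy.spatial.transform import Rotation as Rn
    s=ctrl.get_state();R=Rn.from_rotvec(s["tool_rot"]).as_matrix();a=np.radians(4.9)
    O=np.array([.5584,-.0237,.124]);ex=np.array([np.cos(a),np.sin(a),0]);ey=np.array([-np.sin(a),np.cos(a),0])
    p=np.array(s["position"]);r=p-O;print("carriage frame tcp mm",np.round(1000*np.array([r@ex,r@ey,r[2]]),1),"width mm",s["grip_width"]*87,"F",np.round(s["ft_force"],1),"t",s["time"])
    d=(x*ex+y*ey)/1000+O-p;print("tool shift mm",np.round(1000*R.T@d,1),"turn",np.round(np.arctan2(R[1,1],R[0,1])-a,4),"tilt",np.round(R[:,2],3))
E
python3 -c "from h import *;go(1.5,-25)"
```

```text
time: 1.43
position: [0.4898, 0.3367, 0.3519]
tool_rot: [-1.373, -2.826, 0.001]
ft_force: [1.2, 0.9, -0.0]
grip_width: 0.72
grip_force: 0.0
time: 2.27
position: [0.6349, -0.0022, 0.352]
tool_rot: [2.138, 2.301, -0.002]
ft_force: [0.4, -0.8, -0.8]
grip_width: 0.249
grip_force: 0.0
carriage frame tcp mm [ 78.   14.9 228. ] width mm 21.683873676074978 F [ 0.4 -0.8 -0.8] t 2.2667
tool shift mm [-40.5 -75.9 228.1] turn -0.0121 tilt [-0.001 -0.002 -1.   ]
```

```bash
python3 -m crank '[[[-13,-25,0,-0.012,0.48],[-13,-25,0,0,0.48],[-14,-26,0,0,0.48],[0,0,35,0,0.48],[0,0,35,0,0.48],[0,0,35,0,0.48],[0,0,35,0,0.48],[0,0,20,0,0.48],[0,0,0,0,0.48],[0,0,0,0,0.48]]]'
python3 - <<'E'
from h import *
from bench import get_image
go(1.5,-25)
t=get_image("top")["pixels"][200:300,300:440];s=get_image("side")["pixels"][180:300,250:400]
cv2.imwrite("pics/c1.png",np.hstack([cv2.resize(t,(400,286),interpolation=2),cv2.resize(s,(358,286),interpolation=2)])[:,:,::-1])
E
```

```text
time: 3.1
position: [0.5617, -0.0448, 0.1919]
tool_rot: [-2.117, -2.319, 0.003]
ft_force: [0.5, -0.3, 0.5]
grip_width: 0.261
grip_force: 0.0
carriage frame tcp mm [  1.5 -21.4  67.9] width mm 22.690832497212543 F [ 0.5 -0.3  0.5] t 3.1
tool shift mm [-3.6  0.1 67.9] turn 0.0055 tilt [-0.002 -0.    -1.   ]
```

View pics/c1.png

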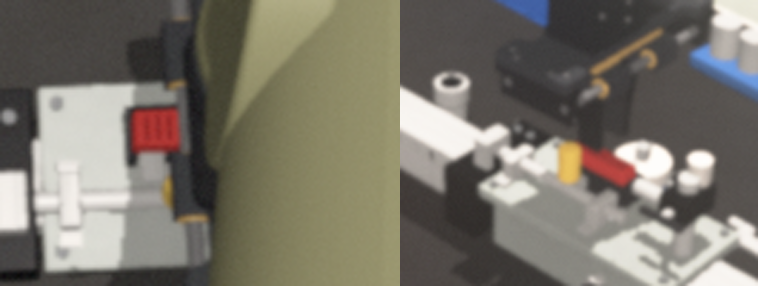

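The crop shows the gripper just behind the yellow knob (at 570,160 in the side half), with its fingers above the red button, as intended. Next I'll back off 4 mm and descend.

```bash
python3 -m crank '[[[-5,0,0,0,0.48],[0,0,14,0,0.48],[0,0,14,0,0.48],[0,0,0,0,0.48]]]'; python3 -c "from h import *;go(1.5,-25)"; python3 -m crank '[[[0,0,2,0,0.48],[0,0,2,0,0.48],[0,0,2,0,0.48],[0,0,2,0,0.48],[0,0,0,0,0.48],[0,0,0,0,0.48]]]';python3 -c "from h import *;go(1.5,-25)"
```

```text
time: 3.53
position: [0.5623, -0.0503, 0.1638]
tool_rot: [-2.118, -2.319, 0.002]
ft_force: [-0.4, 0.9, -1.0]
grip_width: 0.258
grip_force: 0.0
carriage frame tcp mm [  1.6 -26.8  39.8] width mm 22.412678486840026 F [-0.4  0.9 -1. ] t 3.5333
tool shift mm [ 1.8 -0.1 39.8] turn 0.0052 tilt [-0.001 -0.    -1.   ]
time: 4.03
position: [0.5639, -0.05, 0.1575]
tool_rot: [2.117, 2.319, 0.002]
ft_force: [0.8, -0.7, 3.1]
grip_width: 0.258
grip_force: 1.6
carriage frame tcp mm [  3.2 -26.7  33.5] width mm 22.43069202155996 F [ 0.8 -0.7  3.1] t 4.0333
tool shift mm [ 1.7 -1.8 33.5] turn 0.0055 tilt [ 0.002 -0.    -1.   ]
```

Contact is as expected at 3 N, with the catch about 2.5 mm down. I'll press it fully down.

```bash
python3 -m crank '[[[0,0,2,0,0.48],[0,0,2,0,0.48],[0,0,2,0,0.48],[0,0,0,0,0.48],[0,0,0,0,0.48]]]';python3 -c "from h import *;go(1.5,-25)"
```

```text
time: 4.45
position: [0.5639, -0.0501, 0.1522]
tool_rot: [2.117, 2.319, 0.003]
ft_force: [-0.8, -0.3, 11.9]
grip_width: 0.26
grip_force: 5.4
carriage frame tcp mm [  3.3 -26.7  28.2] width mm 22.59567482708672 F [-0.8 -0.3 11.9] t 4.45
tool shift mm [ 1.7 -1.8 28.2] turn 0.0054 tilt [ 0.002  0.    -1.   ]
```

The catch is fully down (z=28.2, 12 N). Next I'll push along +y.

```bash
python3 -m crank '[[[3,0,0,0,0.48],[3,0,0,0,0.48],[3,0,0,0,0.48],[3,0,0,0,0.48],[3,0,0,0,0.48],[3,0,0,0,0.48],[0,0,0,0,0.48]]]';python3 -c "from h import *;go(1.5,8.5)"
```

```text
time: 5.03
position: [0.5629, -0.0366, 0.1523]
tool_rot: [2.117, 2.312, -0.002]
ft_force: [1.4, -8.2, 8.9]
grip_width: 0.258
grip_force: 5.2
carriage frame tcp mm [  3.4 -13.3  28.3] width mm 22.441089892709346 F [ 1.4 -8.2  8.9] t 5.0333
tool shift mm [21.9 -1.9 28.2] turn 0.0025 tilt [ 0.004 -0.006 -1.   ]
```

```bash
python3 -m crank '[[[3,0,0,0,0.48],[3,0,0,0,0.48],[3,0,0,0,0.48],[3,0,0,0,0.48],[3,0,0,0,0.48],[3,0,0,0,0.48],[3,0,0,0,0.48],[0,0,0,0,0.48],[0,0,0,0,0.48]]]'
python3 - <<'E'
from h import *
from bench import get_image
go(1.5,8.5)
t=get_image("top")["pixels"][200:300,300:440];s=get_image("side")["pixels"][180:300,250:400]
cv2.imwrite("pics/c2.png",np.hstack([cv2.resize(t,(400,286),interpolation=2),cv2.resize(s,(358,286),interpolation=2)])[:,:,::-1])
E
```

```text
time: 5.78
position: [0.5611, -0.0167, 0.1523]
tool_rot: [2.117, 2.311, -0.003]
ft_force: [1.9, -10.1, 8.0]
grip_width: 0.26
grip_force: 7.7
carriage frame tcp mm [ 3.3  6.7 28.3] width mm 22.633023988312864 F [  1.9 -10.1   8. ] t 5.7833
tool shift mm [ 2.  -1.9 28.2] turn 0.0021 tilt [ 0.004 -0.006 -1.   ]
```

View pics/c2.png

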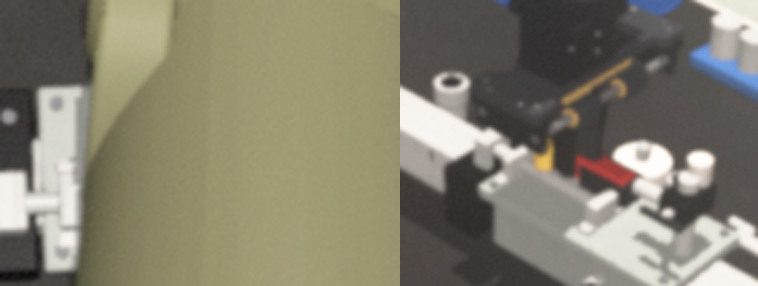

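The knob has moved to about (543,155) in the side half, which is close to home. I'll keep pushing until I feel the hard stop.

```bash
python3 -m crank '[[[2,0,0,0,0.48],[2,0,0,0,0.48],[2,0,0,0,0.48],[0,0,0,0,0.48],[0,0,0,0,0.48]]]';python3 -c "from h import *;go(1.5,8.5)"; python3 -m crank '[[[2,0,0,0,0.48],[2,0,0,0,0.48],[0,0,0,0,0.48],[0,0,0,0,0.48]]]';python3 -c "from h import *;go(1.5,8.5)"
```

```text
time: 6.3
position: [0.5611, -0.0167, 0.1524]
tool_rot: [2.117, 2.303, -0.009]
ft_force: [3.3, -19.8, 8.1]
grip_width: 0.262
grip_force: 11.9
carriage frame tcp mm [ 3.3  6.8 28.4] width mm 22.790557164648188 F [  3.3 -19.8   8.1] t 6.3
tool shift mm [ 2.1 -1.9 28.3] turn -0.0013 tilt [ 0.006 -0.013 -1.   ]
time: 6.63
position: [0.5611, -0.0166, 0.1525]
tool_rot: [2.117, 2.298, -0.014]
ft_force: [4.2, -26.1, 7.0]
grip_width: 0.26
grip_force: 15.5
carriage frame tcp mm [ 3.3  6.9 28.5] width mm 22.586226831759642 F [  4.2 -26.1   7. ] t 6.6333
tool shift mm [ 2.2 -2.  28.4] turn -0.0035 tilt [ 0.007 -0.018 -1.   ]
```

It reached a hard stop: y did not change while the force rose from 10 to 26 N. I'll ease the push and lift straight up.

```bash
python3 -m crank '[[[-4,0,0,0,0.48],[-4,0,0,0,0.48],[-4,0,0,0,0.48],[0,0,-3,0,0.48],[0,0,-4,0,0.48],[0,0,-4,0,0.48],[0,0,-4,0,0.48],[0,0,-8,0,0.48],[0,0,-25,0,0.48],[0,0,-35,0,0.48]]]';python3 -c "from h import *;go(1.5,8.5)"; python3 -m crank '[[[0,0,-35,0,0.48],[0,0,-35,0,0.48],[-35,0,-35,0,0.48],[-40,0,0,0,0.48],[-40,0,0,0,0.48],[-40,0,0,0,0.48],[-40,0,0,0,0.48],[-40,0,0,0,0.48],[-40,0,0,0,0.48],[0,0,0,0,0.48]]]'
python3 - <<'E'
from h import *
from bench import get_image
T=get_image("top");S=get_image("side")
t=T["pixels"][200:300,270:410];s=S["pixels"][180:300,250:400]
m,st,c=mask(T,"r",(330,410,220,290));print("red",c,st)
m,st,c=mask(S,"r",(290,370,220,280));print("side red",c,st)
m,st,c=mask(S,"y",(290,370,220,280));print("side yel",c,st)
cv2.imwrite("pics/c3.png",np.hstack([cv2.resize(t,(400,286),interpolation=2),cv2.resize(s,(358,286),interpolation=2)])[:,:,::-1])
E
```

```text
time: 7.47
position: [0.5563, -0.0131, 0.2299]
tool_rot: [-2.114, -2.315, 0.012]
ft_force: [0.0, 0.3, 0.6]
grip_width: 0.258
grip_force: 0.0
carriage frame tcp mm [ -1.2  10.7 105.9] width mm 22.441741696944757 F [0.  0.3 0.6] t 7.4667
tool shift mm [ -2.2   3.7 105.9] turn 0.0051 tilt [-0.01  -0.001 -1.   ]
time: 8.3
position: [0.5803, -0.2912, 0.3307]
tool_rot: [-2.133, -2.307, 0.012]
ft_force: [-2.7, -0.2, 1.1]
grip_width: 0.264
grip_force: 0.0
red [366.32307692 244.31965812] [346 237  42  16 585]
side red [333.20224719 247.07490637] [321 238  27  19 267]
side yel [310.29310345 244.34482759] [307 239   7  11  58]
```

View pics/c3.png

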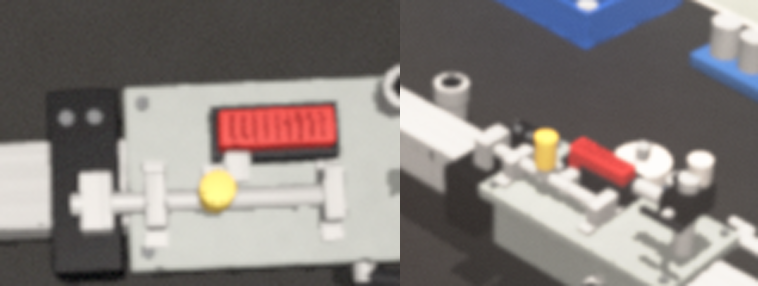

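In the last crop the knob is at about (346,266) in the full top image, 18 px (about 27 mm) toward the keeper, and the bolt tip is through the loop. The red button's mask matches its "up" mask from the start (area 585, same centroid), so the catch has sprung back up and locked the bolt. The hand is clear, and nothing loose was disturbed.

```bash
python3 -c "from bench import job;print(job.close_job())"
```

```text
the job is handed in; nothing more can be done
None
```

The job is handed in: the bolt is home through the keeper, the catch has sprung back up and locked it, and the hand is clear, at about 8.3 s on the robot's clock (the judge's verdict was not shown).

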